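Sort prosthesis parts into the stock trays

ROBOT

A 6-joint arm with a two-finger parallel gripper is mounted at the origin on the work surface. World frame = base frame: x ahead of the robot, y to its left, z up, the work surface at z = 0. Lengths are in m, angles in rad, forces in N, time in s.
With the tool pointing down it reaches from about 0.375 to 0.925 m from the base axis. Payload 5.7 kg.
Tool frame: the origin (TCP) lies at the very end of the fingers, on their centre line; the grasp point (between the pads) lies 19 mm behind it; z points along the fingers, y is the line along which they close (so a half turn about z gives the same grasp; the last joint's range is limited). The gripper opens to 85 mm and grips with 20 to 120 N. Pads are 22 mm wide; open, the fingers measure 114 mm over their backs; the gripper's body (76 mm by 85 mm) begins 54 mm behind the grasp point. The pads swing forward as they close: fully open they stand 13 mm farther back than shut.
Start: joints at [-1.231, 0.359, 1.51, -0, 1.272, -0.115], TCP at [0.264, -0.539, 0.231] pointing down, gripper open.
Joint ranges: [-2.97, 2.97], [-1.01, 2.36], [0.21, 2.38], [-0.96, 4.11], [0.2, 2.71], [-2.98, 2.98]. Speed limits (rad/s): [2.39, 2.39, 3.14, 3.14, 3.14, 3.14].

INTERFACE

Orientations are given as [roll, pitch, yaw] about the fixed x, y, z axes, in that order (R = Rz(yaw) Ry(pitch) Rx(roll)).
In Python, from station import arm, optics, ticket gives the robot as it stands. The module is installed in compiled form; this text tells all that it offers.
- The arm moves only by the tool move_arm, never from a script. Its argument "targets" is a list of rows, each an object with "slide": the shift along the tool's x, y, z in mm, a list of three; "twist": the turn, a rotation vector about the tool's x, y, z in rad, a list of three. In form: [{"slide": [x, y, z], "twist": [wx, wy, wz]}, ...]. A call has 1 to 8 rows; each row shifts and turns the commanded pose from where the row before left it, along the tool's axes as they then stand; what a row does not reach is not made up. A row lasts 1/12 s, in which the tool goes at most 41.7 mm and 7.16 degrees, less where a joint would pass 70% of its speed; a pose out of reach is approached as far as the arm can. A call with a gripper value outside its range is refused whole. "fingers" is the opening, from 0 (shut) to 1 (fully open), set as the call begins (left out, the last holds). The fingers move at their own pace and stop on an object; the grip force is fixed at half the most. Time passes only in rows, so rows that do not move let the fingers close. It gives the time, the measured TCP pose, the force, the opening and the grip force at its end, in the units of the state.
- arm.read_state(): the state, without advancing time (a new reading comes with each control period).
- optics.read_camera(name): name is "side" or "top" or "wrist"; returns the picture (384x512x3 uint8, red, green, blue); there is no depth.
- optics.calibration(name): a dict with "fx", "fy", "cx", "cy" (pixels), "view" (4x4, takes a point from world to camera coordinates). Camera axes: x right, y down, z forward; pixel columns grow to the right and rows downward; lengths in m; the calibration is good to about 2 mm. A picture is of the moment at which its call begins: read the wrist's pose just before it. calibration takes no time and is no camera call; for the wrist camera it gives the pose at the moment of the call.
- ticket.finish_job(): hands the job in; it is judged then, once.
The state is a dict: "clock": time; "joint_pos": joint angles; "qd": joint speeds; "effort": joint torques, N m; "tcp_pos": TCP position; "ee_rot": TCP orientation; "ft_force": force on the tool from outside, world axes, zero at the start; "wrist_torque": the same for the moment, N m; "gripper_width": finger opening in m; "grasp_force": force on a finger pad.
Only numpy, scipy, OpenCV 4.12 (cv2) and the standard library are available. Lean on these libraries where they do the work, as an engineer would, in place of code of your own. Each camera call takes 0.05 s, during which the arm holds its last target. There are 200 camera calls.

TASK

Put the modular prosthesis parts away in their stock trays: the two pylon tubes go in the yellow tray, the two pyramid adapters in the blue tray and the foot in the green tray, each standing upright on the tray's floor as it now stands on the bench (the foot sole down). Leave the white plaster cast and the glue pot standing where they are.

Things in the scene. Friction and masses are not known exactly. Their poses are not given: they have to be found in the camera images.
- blue_tray: blue stock tray, open on top, fixed to the bench: outer 130 (its x) by 170 (its y) by 35 mm high, walls and floor 4 mm thick, so inside 122 x 162 mm; origin at the centre of its underside, z up; a small paper label on its -x wall
- yellow_tray: yellow stock tray, open on top, fixed to the bench: outer 130 (its x) by 170 (its y) by 35 mm high, walls and floor 4 mm thick, so inside 122 x 162 mm; origin at the centre of its underside, z up; a small paper label on its -x wall
- green_tray: green stock tray, open on top, fixed to the bench: outer 130 (its x) by 170 (its y) by 35 mm high, walls and floor 4 mm thick, so inside 122 x 162 mm; origin at the centre of its underside, z up; a small paper label on its -x wall
- long_pylon: long pylon: aluminium tube 30 mm in diameter standing in a black tube clamp 44 mm in diameter and 28 mm high (with a small lug, 27 mm from the axis at -x); 120 mm high in all; origin at the centre of the underside, z up (along the tube); starts upright among the loose parts on the robot's side of the trays; 0.14 to 0.28 kg
- short_pylon: short pylon: aluminium tube 30 mm in diameter standing in a red tube clamp 44 mm in diameter and 28 mm high (with a small lug, 27 mm from the axis at -x); 90 mm high in all; origin at the centre of the underside, z up (along the tube); starts upright among the loose parts on the robot's side of the trays; 0.14 to 0.28 kg
- steel_adapter: bare steel pyramid adapter: square flange 48 x 48 x 10 mm, on it a round neck 34 mm in diameter from 10 to 34 mm high, on top a square stud 18 mm wide up to 50 mm; origin at the centre of the flange's underside, z up; starts standing on its flange among the loose parts on the robot's side of the trays; 0.1 to 0.21 kg
- gold_adapter: gold-coloured pyramid adapter: square flange 48 x 48 x 10 mm, on it a round neck 34 mm in diameter from 10 to 34 mm high, on top a square stud 18 mm wide up to 50 mm; origin at the centre of the flange's underside, z up; starts standing on its flange among the loose parts on the robot's side of the trays; 0.1 to 0.21 kg
- foot: small skin-coloured prosthetic foot, 127 mm long, up to 54 mm wide; over the 30 mm high heel an upright round ankle post, diameter 36 mm, up to 62 mm above the sole; origin on the sole below the post's axis, z up; toes at -x, 95 mm from the origin, heel at +x, 32 mm; starts sole down, toes within 0.45 rad of world -x, among the loose parts; 0.17 to 0.35 kg
- cast: white plaster cast of a limb, a tapering round column 68 mm in diameter at the foot and 150 mm high, loose, stands in a gap between two trays; origin at the centre of its underside; not to be moved
- glue_pot: glue jar with a red cap, 58 mm in diameter, 85 mm high, loose, stands in the other gap between two trays; origin at the centre of its underside; not to be moved

How it is judged:
At the end, for the whole second after the job is handed in: Both pylons in the yellow tray, both adapters in the blue, the foot in the green (origins within 60 mm of the tray's centre along its x, 80 mm along its y), each on the tray floor (origin under 12 mm above the tray's underside), upright within 0.15 rad, at rest (under 0.02 m/s) (x of long_pylon in the frame of yellow_tray between -0.06 and 0.06 m and y of long_pylon in the frame of yellow_tray between -0.08 and 0.08 m and z of each of long_pylon, short_pylon in the frame of yellow_tray below 0.012 m and angle between each of long_pylon, short_pylon, steel_adapter, gold_adapter, foot's own z axis and vertical below 0.15 rad and linear speed of each of long_pylon, short_pylon, steel_adapter, gold_adapter, foot below 0.02 m/s and x of short_pylon in the frame of yellow_tray between -0.06 and 0.06 m and y of short_pylon in the frame of yellow_tray between -0.08 and 0.08 m and x of steel_adapter in the frame of blue_tray between -0.06 and 0.06 m and y of steel_adapter in the frame of blue_tray between -0.08 and 0.08 m and z of each of steel_adapter, gold_adapter in the frame of blue_tray below 0.012 m and x of gold_adapter in the frame of blue_tray between -0.06 and 0.06 m and y of gold_adapter in the frame of blue_tray between -0.08 and 0.08 m and x of foot in the frame of green_tray between -0.06 and 0.06 m and y of foot in the frame of green_tray between -0.08 and 0.08 m and z of foot in the frame of green_tray below 0.012 m); the robot touches nothing.
It fails at once if the plaster cast is pushed more than 20 mm or tipped (distance of cast from where it was at the start of the episode above 0.02 m or angle between cast's own z axis and vertical above 0.25 rad).
It fails at once if the glue pot is pushed more than 20 mm or tipped (distance of glue_pot from where it was at the start of the episode above 0.02 m or angle between glue_pot's own z axis and vertical above 0.25 rad).
It also fails if it takes over 144 s, if anything falls off the work surface, if the arm or the gripper's body presses on something with over 40 N, if the wrist force passes 120 N, or if a joint passes its speed limit or range.

## Working session

There is one attempt and no reset: what is moved stays moved. The work goes in short steps, Python scripts to look and compute and a tool call to move; the robot and the scene stay as the last step left them, time stands still between calls to the robot, and variables do not carry over. Pictures are saved under pics/ and viewed, at most 14 in all, crops included, and the job is handed in when it is done.

Besides the shell and the picture viewer there is one more tool, called after "Emit:" as name(argument=value, ...), one argument or row to a line, values as JSON. move_arm: Moves the arm, as the interface text tells. Its arguments: {"type":"object","properties":{"targets":{"type":"array","items":{"type":"object","properties":{"slide":{"type":"array","items":{"type":"number"}},"twist":{"type":"array","items":{"type":"number"}}}}},"fingers":{"type":"number"}},"required":["targets"]}

```bash
mkdir -p pics; cat > h.py <<'E'
import numpy as np, cv2
from station import arm, optics, ticket
def snap(n,f):
    im=optics.read_camera(n); cv2.imwrite('pics/'+f,im[:,:,::-1]); return im
def ray(n,u,v,z):
    c=optics.calibration(n); V=np.array(c['view']); R=V[:3,:3]; o=-R.T@V[:3,3]
    d=R.T@np.array([(u-c['cx'])/c['fx'],(v-c['cy'])/c['fy'],1]); return o+d*(z-o[2])/d[2]
def proj(n,p):
    c=optics.calibration(n); V=np.array(c['view']); q=V[:3,:3]@p+V[:3,3]
    return np.array([c['fx']*q[0]/q[2]+c['cx'],c['fy']*q[1]/q[2]+c['cy']])
E
python3 - <<'E'
from h import *
s=arm.read_state(); print(s)
for n in('top','side'):
    im=snap(n,n+'0.png'); im=cv2.resize(im,(800,600),interpolation=cv2.INTER_CUBIC); cv2.imwrite('pics/%s0b.png'%n,im[:,:,::-1]); c=optics.calibration(n);V=np.array(c['view']);print(n,c['fx'],c['cx'],c['cy'],-V[:3,:3].T@V[:3,3],V[2,:3])
E
```

```text
{'clock': 0.0, 'joint_pos': array([-1.23111084e+00,  3.59495118e-01,  1.51149988e+00, -5.67877775e-06,
        1.27248154e+00, -1.15110192e-01]), 'qd': array([-0.00024469,  0.00013214, -0.00047487,  0.00057407, -0.0019182 ,
        0.00069493]), 'effort': array([-3.99580358e-04, -5.27614117e+01, -2.78614515e+01, -4.83199310e-04,
        1.29143012e-02, -1.22352910e-05]), 'tcp_pos': array([ 0.263314  , -0.53834098,  0.23043381]), 'ee_rot': array([-3.13972061e+00, -2.10986641e-04,  4.54797151e-01]), 'ft_force': array([ 0.35125408, -1.03150726, -0.35891762]), 'wrist_torque': array([0.00962122, 0.08805791, 0.00041678]), 'grasp_force': 0.0, 'gripper_width': 0.08549597515589998}
top 414.41200701197135 252.03963217326375 185.04243315216195 [ 0.43737753 -0.00988464  1.16348824] [ 0.05395342  0.00364672 -0.99853679]
side 441.5689226317166 253.75757794457888 189.27842549086031 [-0.17833427  0.68566144  0.61753406] [ 0.60341467 -0.62219366 -0.49876426]
```

View pics/top0b.png

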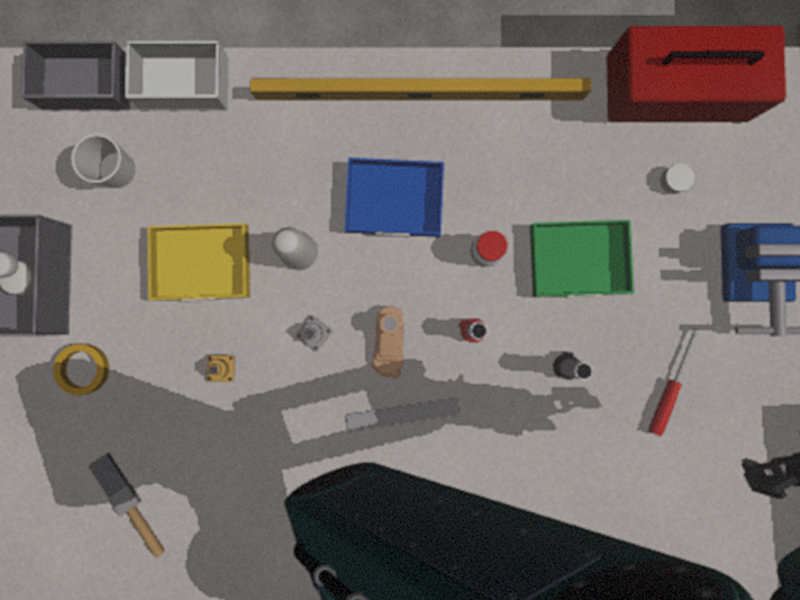

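View pics/side0b.png

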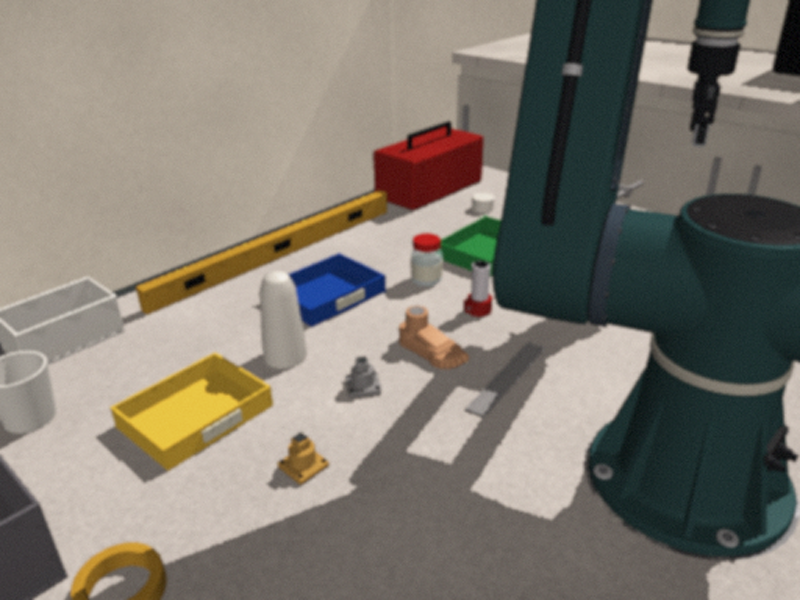

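The top view shows +x up and +y left. The yellow tray is at (198,262), blue at (395,197) and green at (582,258). The gold adapter is at (220,368), steel at (313,332), foot post at (390,322), red-clamp pylon at (473,330) and black-clamp pylon at (570,366). The side view agrees. I'll enlarge the top view in two crops.

```bash
python3 - <<'E'
import cv2
im=cv2.imread('pics/top0.png')
for n,x in(('L',90),('R',230)):
    c=cv2.resize(im[95:255,x:x+190],None,fx=4,fy=3.75 if 0 else 4,interpolation=cv2.INTER_CUBIC)[:600]
    for i in range(0,190,20): cv2.putText(c,str(x+i),(i*4,10),0,.35,(255,255,255)); cv2.line(c,(i*4,12),(i*4,18),(255,255,255))
    for j in range(0,150,20): cv2.putText(c,str(95+j),(0,j*4+4),0,.35,(255,255,255))
    cv2.imwrite('pics/c%s.png'%n,c)
E
```

```text
(no output)
```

View pics/cL.png

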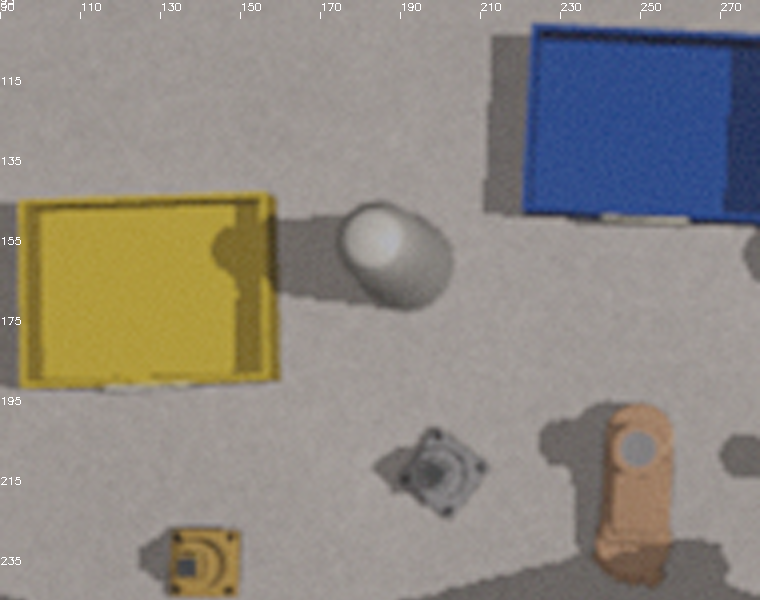

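View pics/cR.png

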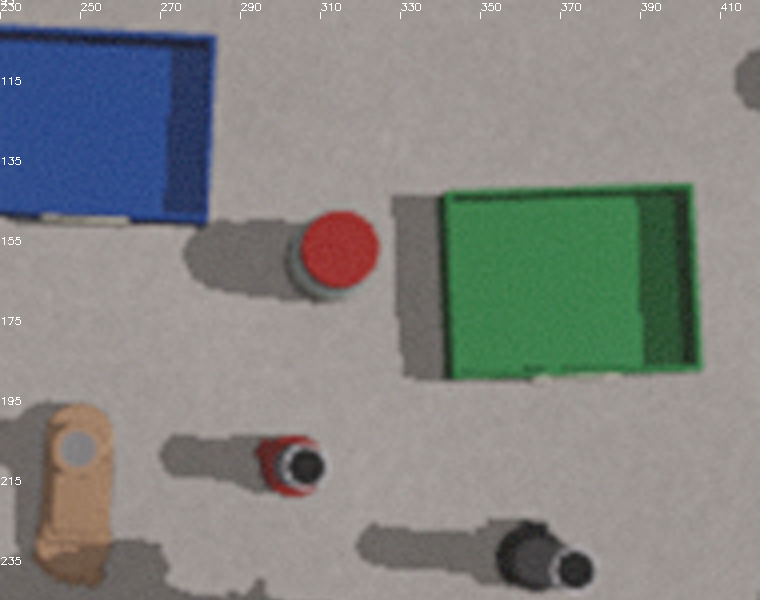

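```bash
python3 - <<'E'
from h import *
L=lambda x,y,z: ray('top',90+x/4-.4,95+y/4-.4,z)
R=lambda x,y,z: ray('top',230+x/4-.4,95+y/4-.4,z)
for n,c in dict(y=[L(22,202,.035),L(273,194,.035),L(279,381,.035),L(20,388,.035)],b=[L(533,25,.035),R(215,37,.035),R(208,223,.035),L(525,213,.035)],g=[R(443,192,.035),R(692,184,.035),R(702,370,.035),R(446,380,.035)]).items():
    c=np.array(c)[:,:2]; e=c[0]-c[1]+c[3]-c[2]
    print(n,c.mean(0).round(4),'yaw',np.arctan2(-e[0],e[1]).round(3),[np.linalg.norm(c[i]-c[i-1]).round(3) for i in range(4)])
for n,p in dict(long=R(574,570,.12),longclampR=R(527,555,.028),short=R(306,466,.09),steel=L(433,474,.05),steelfl=L(443,473,.01),gold=L(187,566,.05),goldfl=L(204,562,.01),foot=L(638,448,.062),footL=L(608,448,.0),toe=L(635,583,.0),heel=L(642,404,.02),cast=L(372,238,.15),glue=R(340,249,.085)).items(): print(n,p[:2].round(4),'r',np.hypot(*p[:2]).round(3))
a=L(435,430,.01);b=L(483,467,.01);print('steel edge',np.linalg.norm(a-b),np.arctan2(*(b-a)[1::-1]))
a=L(170,528,.01);b=L(240,530,.01);print('gold edge',np.linalg.norm(a-b),np.arctan2(*(b-a)[1::-1]))
E
```

```text
y [0.5464 0.3372] yaw 0.031 [np.float64(0.128), np.float64(0.172), np.float64(0.129), np.float64(0.177)]
b [ 0.6618 -0.0058] yaw -0.045 [np.float64(0.131), np.float64(0.167), np.float64(0.129), np.float64(0.167)]
g [ 0.5539 -0.3341] yaw 0.037 [np.float64(0.129), np.float64(0.171), np.float64(0.128), np.float64(0.174)]
long [ 0.3637 -0.3092] r 0.477
longclampR [ 0.3673 -0.3037] r 0.477
short [ 0.4281 -0.1458] r 0.452
steel [0.422  0.1394] r 0.444
steelfl [0.4221 0.1378] r 0.444
gold [0.3603 0.3035] r 0.471
goldfl [0.3603 0.303 ] r 0.471
foot [0.4396 0.0019] r 0.44
footL [0.4397 0.0235] r 0.44
toe [0.3456 0.0044] r 0.346
heel [ 4.7e-01 -4.0e-04] r 0.47
cast [0.5682 0.1648] r 0.592
glue [ 0.5697 -0.1694] r 0.594
steel edge 0.0422490368237849 -2.2228451196643597
gold edge 0.04864945971388755 -1.5975494786264803
```

Emit:
move_arm(
  targets=[
    {"slide":[0,0,-4],"twist":[0,0,-0.12]},
    {"slide":[0,0,-4],"twist":[0,0,-0.12]},
    {"slide":[0,0,-4],"twist":[0,0,-0.12]},
    {"slide":[0,0,-4],"twist":[0,0,-0.12]},
    {"slide":[0,0,-4],"twist":[0,0,-0.12]},
    {"slide":[0,0,-4],"twist":[0,0,-0.12]},
    {"slide":[0,0,0],"twist":[0,0,-0.12]},
    {"slide":[0,0,0],"twist":[0,0,-0.12]},
  ],
  fingers=1,
)

```text
clock: 0.77
tcp_pos: [0.2635, -0.5388, 0.2551]
ee_rot: [-3.141, -0.0, 1.421]
ft_force: [-0.0, 0.2, -0.0]
gripper_width: 0.0855
grasp_force: 0.0
```

Emit:
move_arm(
  targets=[
    {"slide":[0,0,0],"twist":[0,0,-0.078]},
    {"slide":[0,0,0],"twist":[0,0,-0.078]},
    {"slide":[0,0,0],"twist":[0,0,0]},
    {"slide":[0,0,0],"twist":[0,0,0]},
  ],
)

```text
clock: 1.1
tcp_pos: [0.2635, -0.5387, 0.2549]
ee_rot: [-3.141, -0.001, 1.568]
ft_force: [-0.1, -0.7, 0.8]
gripper_width: 0.0854
grasp_force: 0.0
```

Emit:
move_arm(
  targets=[
    {"slide":[36,15,0]},
    {"slide":[36,15,0]},
    {"slide":[36,15,0]},
    {"slide":[36,15,0]},
    {"slide":[36,15,0]},
    {"slide":[36,15,0]},
    {"slide":[36,15,0]},
    {"slide":[36,15,0]},
  ],
)

```text
invalid input
```

Emit:
move_arm(
  targets=[
    {"slide":[36,15,0]},
    {"slide":[36,15,0]},
    {"slide":[33,14.5,0]},
    {"slide":[0,0,0]},
    {"slide":[0,0,0]},
  ],
)

```text
invalid input
```

Twist is required in every row.

Emit:
move_arm(
  targets=[
    {"slide":[36,15,0],"twist":[0,0,0]},
    {"slide":[36,15,0],"twist":[0,0,0]},
    {"slide":[36,15,0],"twist":[0,0,0]},
    {"slide":[36,15,0],"twist":[0,0,0]},
    {"slide":[36,15,0],"twist":[0,0,0]},
    {"slide":[36,15,0],"twist":[0,0,0]},
    {"slide":[36,15,0],"twist":[0,0,0]},
    {"slide":[36,15,0],"twist":[0,0,0]},
  ],
)

```text
clock: 1.77
tcp_pos: [0.3838, -0.2492, 0.2554]
ee_rot: [3.141, 0.0, 1.568]
ft_force: [0.5, -0.8, 0.3]
gripper_width: 0.0855
grasp_force: 0.0
```

Emit:
move_arm(
  targets=[
    {"slide":[36,15,0],"twist":[0,0,0]},
    {"slide":[36,15,0],"twist":[0,0,0]},
    {"slide":[33,14.5,0],"twist":[0,0,0]},
    {"slide":[0,0,0],"twist":[0,0,0]},
    {"slide":[0,0,0],"twist":[0,0,0]},
  ],
)

```text
clock: 2.18
tcp_pos: [0.4284, -0.1443, 0.2553]
ee_rot: [-3.142, -0.0, 1.573]
ft_force: [-0.1, -0.7, 0.8]
gripper_width: 0.0853
grasp_force: 0.0
```

Emit:
move_arm(
  targets=[
    {"slide":[-1.5,0,35],"twist":[0,0,0]},
    {"slide":[0,0,35],"twist":[0,0,0]},
    {"slide":[0,0,35],"twist":[0,0,0]},
    {"slide":[0,0,35],"twist":[0,0,0]},
    {"slide":[0,0,32],"twist":[0,0,0]},
    {"slide":[0,0,25],"twist":[0,0,0]},
    {"slide":[0,0,15],"twist":[0,0,0]},
    {"slide":[0,0,0],"twist":[0,0,0]},
  ],
)

```text
clock: 2.85
tcp_pos: [0.4255, -0.1478, 0.0405]
ee_rot: [-3.136, -0.003, 1.568]
ft_force: [0.1, 0.3, 0.4]
gripper_width: 0.0851
grasp_force: 0.0
```

Emit:
move_arm(
  targets=[
    {"slide":[0,0,0],"twist":[0,0,0]},
    {"slide":[0,0,0],"twist":[0,0,0]},
    {"slide":[0,0,0],"twist":[0,0,0]},
    {"slide":[0,0,0],"twist":[0,0,0]},
    {"slide":[0,0,0],"twist":[0,0,0]},
    {"slide":[0,0,0],"twist":[0,0,0]},
    {"slide":[0,0,0],"twist":[0,0,0]},
    {"slide":[0,0,0],"twist":[0,0,0]},
  ],
  fingers=0,
)

```text
clock: 3.52
tcp_pos: [0.429, -0.148, 0.0445]
ee_rot: [3.139, 0.001, 1.571]
ft_force: [-0.2, -0.4, 7.3]
gripper_width: 0.0287
grasp_force: 58.5
```

Emit:
move_arm(
  targets=[
    {"slide":[0,0,-10],"twist":[0,0,0]},
    {"slide":[0,0,-20],"twist":[0,0,0]},
    {"slide":[0,0,-30],"twist":[0,0,0]},
    {"slide":[0,0,-35],"twist":[0,0,0]},
    {"slide":[0,0,-35],"twist":[0,0,0]},
    {"slide":[0,0,-35],"twist":[0,0,0]},
    {"slide":[0,0,-35],"twist":[0,0,0]},
    {"slide":[15,0,-15],"twist":[0,0,0]},
  ],
)

```text
clock: 4.18
tcp_pos: [0.4304, -0.1349, 0.2635]
ee_rot: [3.134, 0.005, 1.57]
ft_force: [1.0, -0.2, -1.4]
gripper_width: 0.0288
grasp_force: 59.5
```

Emit:
move_arm(
  targets=[
    {"slide":[36,8,0],"twist":[0,0,0]},
    {"slide":[36,8,0],"twist":[0,0,0]},
    {"slide":[36,8,0],"twist":[0,0,0]},
    {"slide":[36,8,0],"twist":[0,0,0]},
    {"slide":[36,8,0],"twist":[0,0,0]},
    {"slide":[36,8,0],"twist":[0,0,0]},
    {"slide":[36,8,0],"twist":[0,0,0]},
    {"slide":[36,8,0],"twist":[0,0,0]},
  ],
)

```text
clock: 4.85
tcp_pos: [0.4916, 0.1575, 0.2587]
ee_rot: [3.141, -0.0, 1.571]
ft_force: [0.4, -0.3, -0.8]
gripper_width: 0.029
grasp_force: 59.5
```

Emit:
move_arm(
  targets=[
    {"slide":[36,8,0],"twist":[0,0,0]},
    {"slide":[36,8,0],"twist":[0,0,0]},
    {"slide":[36,8,0],"twist":[0,0,0]},
    {"slide":[36,8,0],"twist":[0,0,0]},
    {"slide":[36,10,0],"twist":[0,0,0]},
    {"slide":[30,8,0],"twist":[0,0,0]},
    {"slide":[10,2,0],"twist":[0,0,0]},
    {"slide":[0,0,0],"twist":[0,0,0]},
  ],
)

```text
clock: 5.52
tcp_pos: [0.5438, 0.3782, 0.258]
ee_rot: [3.142, -0.001, 1.574]
ft_force: [-0.3, 0.5, -1.8]
gripper_width: 0.0286
grasp_force: 59.5
```

Emit:
move_arm(
  targets=[
    {"slide":[0,0,35],"twist":[0,0,0]},
    {"slide":[0,0,35],"twist":[0,0,0]},
    {"slide":[0,0,35],"twist":[0,0,0]},
    {"slide":[0,0,35],"twist":[0,0,0]},
    {"slide":[0,0,30],"twist":[0,0,0]},
    {"slide":[0,0,20],"twist":[0,0,0]},
    {"slide":[0,0,10],"twist":[0,0,0]},
    {"slide":[0,0,4],"twist":[0,0,0]},
  ],
)

```text
clock: 6.18
tcp_pos: [0.5426, 0.3737, 0.0528]
ee_rot: [-3.138, 0.002, 1.57]
ft_force: [-0.1, -0.5, -1.5]
gripper_width: 0.0285
grasp_force: 59.6
```

Emit:
move_arm(
  targets=[
    {"slide":[0,0,2],"twist":[0,0,0]},
    {"slide":[0,0,1],"twist":[0,0,0]},
    {"slide":[0,0,0],"twist":[0,0,0]},
    {"slide":[0,0,0],"twist":[0,0,0]},
  ],
)

```text
clock: 6.52
tcp_pos: [0.545, 0.376, 0.0529]
ee_rot: [3.139, -0.001, 1.571]
ft_force: [0.4, 0.1, -1.6]
gripper_width: 0.0287
grasp_force: 59.6
```

Emit:
move_arm(
  targets=[
    {"slide":[0,0,1.5],"twist":[0,0,0]},
    {"slide":[0,0,1],"twist":[0,0,0]},
    {"slide":[0,0,0],"twist":[0,0,0]},
    {"slide":[0,0,0],"twist":[0,0,0]},
  ],
)

```text
clock: 6.85
tcp_pos: [0.544, 0.3756, 0.0489]
ee_rot: [-3.142, -0.0, 1.571]
ft_force: [0.9, -0.5, -0.9]
gripper_width: 0.0292
grasp_force: 59.6
```

Emit:
move_arm(
  targets=[
    {"slide":[0,0,1],"twist":[0,0,0]},
    {"slide":[0,0,1],"twist":[0,0,0]},
    {"slide":[0,0,0],"twist":[0,0,0]},
    {"slide":[0,0,0],"twist":[0,0,0]},
  ],
)

```text
clock: 7.18
tcp_pos: [0.5442, 0.3757, 0.0485]
ee_rot: [3.141, -0.0, 1.571]
ft_force: [-2.7, -1.7, 10.8]
gripper_width: 0.0289
grasp_force: 61.1
```

Emit:
move_arm(
  targets=[
    {"slide":[0,0,0],"twist":[0,0,0]},
    {"slide":[0,0,0],"twist":[0,0,0]},
    {"slide":[0,0,0],"twist":[0,0,0]},
    {"slide":[0,0,0],"twist":[0,0,0]},
    {"slide":[0,0,0],"twist":[0,0,0]},
    {"slide":[0,0,0],"twist":[0,0,0]},
  ],
  fingers=0.8,
)

```text
clock: 7.68
tcp_pos: [0.544, 0.3755, 0.0466]
ee_rot: [-3.141, 0.0, 1.571]
ft_force: [0.9, 0.2, 0.1]
gripper_width: 0.0683
grasp_force: 0.0
```

Emit:
move_arm(
  targets=[
    {"slide":[0,0,-20],"twist":[0,0,0]},
    {"slide":[0,0,-35],"twist":[0,0,0]},
    {"slide":[0,0,-35],"twist":[0,0,0]},
    {"slide":[0,0,-35],"twist":[0,0,0]},
    {"slide":[0,0,-35],"twist":[0,0,0]},
    {"slide":[0,0,-35],"twist":[0,0,0]},
    {"slide":[0,0,-15],"twist":[0,0,0]},
    {"slide":[0,0,0],"twist":[0,0,0]},
  ],
  fingers=1,
)

```text
clock: 8.35
tcp_pos: [0.5465, 0.3769, 0.2623]
ee_rot: [3.134, -0.004, 1.571]
ft_force: [0.4, -0.1, -0.3]
gripper_width: 0.0856
grasp_force: 0.0
```

Emit:
move_arm(
  targets=[
    {"slide":[-12,-30,0],"twist":[0,0,0]},
    {"slide":[-12,-30,0],"twist":[0,0,0]},
    {"slide":[-12,-30,0],"twist":[0,0,0]},
    {"slide":[-12,-30,0],"twist":[0,0,0]},
    {"slide":[-12,-30,0],"twist":[0,0,0]},
    {"slide":[-12,-33.5,0],"twist":[0,0,0]},
    {"slide":[0,0,0],"twist":[0,0,0]},
    {"slide":[0,0,0],"twist":[0,0,0]},
  ],
)

```text
clock: 9.02
tcp_pos: [0.3581, 0.3024, 0.2558]
ee_rot: [-3.139, 0.001, 1.572]
ft_force: [0.5, 0.3, -0.0]
gripper_width: 0.0851
grasp_force: 0.0
```

Emit:
move_arm(
  targets=[
    {"slide":[0,0,35],"twist":[0,0,0]},
    {"slide":[0,0,35],"twist":[0,0,0]},
    {"slide":[0,0,35],"twist":[0,0,0]},
    {"slide":[0,0,35],"twist":[0,0,0]},
    {"slide":[0,0,35],"twist":[0,0,0]},
    {"slide":[0,0,28],"twist":[0,0,0]},
    {"slide":[0,0,15],"twist":[0,0,0]},
    {"slide":[0,0,0],"twist":[0,0,0]},
  ],
)

```text
clock: 9.68
tcp_pos: [0.3593, 0.3024, 0.0351]
ee_rot: [-3.136, 0.003, 1.57]
ft_force: [0.8, 0.1, 0.0]
gripper_width: 0.0856
grasp_force: 0.0
```

Emit:
move_arm(
  targets=[
    {"slide":[0,0,0],"twist":[0,0,0]},
    {"slide":[0,0,0],"twist":[0,0,0]},
    {"slide":[0,0,0],"twist":[0,0,0]},
  ],
)

```text
clock: 9.93
tcp_pos: [0.3619, 0.3043, 0.0399]
ee_rot: [3.139, -0.001, 1.571]
ft_force: [-0.7, -0.2, 0.1]
gripper_width: 0.0852
grasp_force: 0.0
```

Emit:
move_arm(
  targets=[
    {"slide":[0,0,15],"twist":[0,0,0]},
    {"slide":[0,0,8],"twist":[0,0,0]},
    {"slide":[0,0,0],"twist":[0,0,0]},
    {"slide":[0,0,0],"twist":[0,0,0]},
  ],
)

```text
clock: 10.27
tcp_pos: [0.3605, 0.3036, 0.0162]
ee_rot: [-3.142, -0.0, 1.571]
ft_force: [-0.5, -0.4, 0.3]
gripper_width: 0.0854
grasp_force: 0.0
```

Emit:
move_arm(
  targets=[
    {"slide":[0,0,0],"twist":[0,0,0]},
    {"slide":[0,0,0],"twist":[0,0,0]},
    {"slide":[0,0,0],"twist":[0,0,0]},
    {"slide":[0,0,0],"twist":[0,0,0]},
    {"slide":[0,0,0],"twist":[0,0,0]},
    {"slide":[0,0,0],"twist":[0,0,0]},
    {"slide":[0,0,0],"twist":[0,0,0]},
    {"slide":[0,0,0],"twist":[0,0,0]},
  ],
  fingers=0,
)

```text
clock: 10.93
tcp_pos: [0.3607, 0.3037, 0.0165]
ee_rot: [3.141, -0.0, 1.571]
ft_force: [-1.5, -0.1, 8.1]
gripper_width: 0.032
grasp_force: 58.7
```

Emit:
move_arm(
  targets=[
    {"slide":[0,0,-10],"twist":[0,0,0]},
    {"slide":[0,0,-21],"twist":[0,0,0]},
    {"slide":[0,0,-35],"twist":[0,0,0]},
    {"slide":[0,0,-35],"twist":[0,0,0]},
    {"slide":[0,0,-35],"twist":[0,0,0]},
    {"slide":[0,0,-35],"twist":[0,0,0]},
    {"slide":[0,0,-35],"twist":[0,0,0]},
    {"slide":[0,0,-35],"twist":[0,0,0]},
  ],
)

```text
clock: 11.6
tcp_pos: [0.3598, 0.3031, 0.2586]
ee_rot: [-3.141, 0.0, 1.571]
ft_force: [1.1, 0.8, -1.1]
gripper_width: 0.0323
grasp_force: 59.7
```

Emit:
move_arm(
  targets=[
    {"slide":[-12,14,0],"twist":[0,0,0]},
    {"slide":[-25,28,0],"twist":[0,0,0]},
    {"slide":[-25,28,0],"twist":[0,0,0]},
    {"slide":[-25,28,0],"twist":[0,0,0]},
    {"slide":[-25,28,0],"twist":[0,0,0]},
    {"slide":[-25,28,0],"twist":[0,0,0]},
    {"slide":[-25,28,0],"twist":[0,0,0]},
    {"slide":[-25,28,0],"twist":[0,0,0]},
  ],
)

```text
clock: 12.27
tcp_pos: [0.5712, 0.115, 0.2565]
ee_rot: [-3.141, -0.0, 1.571]
ft_force: [-0.3, 0.7, -1.1]
gripper_width: 0.0315
grasp_force: 59.8
```

Emit:
move_arm(
  targets=[
    {"slide":[-25,28,0],"twist":[0,0,0]},
    {"slide":[-25,28,0],"twist":[0,0,0]},
    {"slide":[-24,24,0],"twist":[0,0,0]},
    {"slide":[-12,13,0],"twist":[0,0,0]},
    {"slide":[0,0,0],"twist":[0,0,0]},
    {"slide":[0,0,0],"twist":[0,0,0]},
  ],
)

```text
clock: 12.77
tcp_pos: [0.6635, 0.0297, 0.2559]
ee_rot: [-3.14, -0.0, 1.569]
ft_force: [0.1, 0.1, -1.2]
gripper_width: 0.0322
grasp_force: 59.8
```

Emit:
move_arm(
  targets=[
    {"slide":[0,0,35],"twist":[0,0,0]},
    {"slide":[0,0,35],"twist":[0,0,0]},
    {"slide":[0,0,35],"twist":[0,0,0]},
    {"slide":[0,0,35],"twist":[0,0,0]},
    {"slide":[0,0,35],"twist":[0,0,0]},
    {"slide":[0,0,30],"twist":[0,0,0]},
    {"slide":[0,0,20],"twist":[0,0,0]},
    {"slide":[0,0,8],"twist":[0,0,0]},
  ],
)

```text
clock: 13.43
tcp_pos: [0.6593, 0.032, 0.0204]
ee_rot: [-3.134, -0.001, 1.572]
ft_force: [-17.9, 1.7, 52.9]
gripper_width: 0.0316
grasp_force: 67.0
```

Emit:
move_arm(
  targets=[
    {"slide":[0,0,1.5],"twist":[0,0,0]},
    {"slide":[0,0,1.5],"twist":[0,0,0]},
    {"slide":[0,0,0.5],"twist":[0,0,0]},
    {"slide":[0,0,0],"twist":[0,0,0]},
    {"slide":[0,0,0],"twist":[0,0,0]},
  ],
)

```text
clock: 13.85
tcp_pos: [0.6643, 0.0307, 0.0214]
ee_rot: [3.14, -0.0, 1.571]
ft_force: [-0.5, 0.2, -1.9]
gripper_width: 0.032
grasp_force: 61.3
```

Emit:
move_arm(
  targets=[
    {"slide":[0,0,1],"twist":[0,0,0]},
    {"slide":[0,0,0],"twist":[0,0,0]},
    {"slide":[0,0,0],"twist":[0,0,0]},
  ],
)

```text
clock: 14.1
tcp_pos: [0.6644, 0.0307, 0.0206]
ee_rot: [3.14, -0.0, 1.571]
ft_force: [-0.6, 1.6, 7.2]
gripper_width: 0.0319
grasp_force: 61.8
```

```bash
python3 - <<'E'
from h import *
for n in('wrist','side'): im=snap(n,n+'1.png')
a=cv2.imread('pics/wrist1.png');b=cv2.imread('pics/side1.png')[130:260,60:380]
cv2.imwrite('pics/m1.png',np.vstack([cv2.resize(a,(400,300)),cv2.resize(b,(739,300))[:,:400]]) if 0 else np.hstack([cv2.resize(a,(400,300)),cv2.resize(b[:,80:253],(400,300))]))
E
```

```text
(no output)
```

View pics/m1.png

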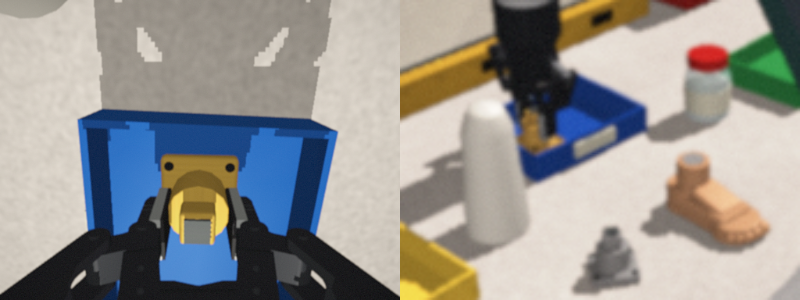

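The wrist view shows the gold adapter held upright inside the blue tray, and contact is light (7 N). I'll release it.

Emit:
move_arm(
  targets=[
    {"slide":[0,0,0],"twist":[0,0,0]},
    {"slide":[0,0,0],"twist":[0,0,0]},
    {"slide":[0,0,0],"twist":[0,0,0]},
    {"slide":[0,0,0],"twist":[0,0,0]},
    {"slide":[0,0,0],"twist":[0,0,0]},
  ],
  fingers=0.7,
)

```text
clock: 14.62
tcp_pos: [0.6635, 0.0305, 0.0192]
ee_rot: [-3.141, -0.0, 1.571]
ft_force: [0.7, 0.3, -0.4]
gripper_width: 0.0598
grasp_force: 0.0
```

Emit:
move_arm(
  targets=[
    {"slide":[0,0,-10],"twist":[0,0,0]},
    {"slide":[0,0,-26],"twist":[0,0,0]},
    {"slide":[0,0,-35],"twist":[0,0,0]},
    {"slide":[0,0,-35],"twist":[0,0,0]},
    {"slide":[0,0,-35],"twist":[0,0,0]},
    {"slide":[0,0,-35],"twist":[0,0,0]},
    {"slide":[0,0,-35],"twist":[0,0,0]},
    {"slide":[0,0,-25],"twist":[0,0,0]},
  ],
)

```text
clock: 15.28
tcp_pos: [0.6644, 0.0305, 0.26]
ee_rot: [3.137, 0.0, 1.571]
ft_force: [1.2, 0.8, 0.9]
gripper_width: 0.0595
grasp_force: 0.0
```

Emit:
move_arm(
  targets=[
    {"slide":[8,-18,0],"twist":[0,0,0]},
    {"slide":[15,-32,0],"twist":[0,0,0]},
    {"slide":[15,-32,0],"twist":[0,0,0]},
    {"slide":[15,-34,0],"twist":[0,0,0]},
    {"slide":[15,-34,0],"twist":[0,0,0]},
    {"slide":[15,-34,0],"twist":[0,0,0]},
    {"slide":[15,-34,0],"twist":[0,0,0]},
    {"slide":[10,-23,0],"twist":[0,0,0]},
  ],
  fingers=1,
)

```text
clock: 15.95
tcp_pos: [0.4188, 0.1393, 0.2557]
ee_rot: [-3.14, -0.0, 1.571]
ft_force: [-1.0, -0.2, -0.5]
gripper_width: 0.0856
grasp_force: 0.0
```

Emit:
move_arm(
  targets=[
    {"slide":[0,0,0],"twist":[0,0,0]},
    {"slide":[0,0,0],"twist":[0,0,0]},
  ],
)

```text
clock: 16.12
tcp_pos: [0.4215, 0.1389, 0.2561]
ee_rot: [3.14, -0.0, 1.573]
ft_force: [1.4, -0.5, -0.1]
gripper_width: 0.0858
grasp_force: 0.0
```

Emit:
move_arm(
  targets=[
    {"slide":[0,0,35],"twist":[0,0,0]},
    {"slide":[0,0,35],"twist":[0,0,0]},
    {"slide":[0,0,35],"twist":[0,0,0]},
    {"slide":[0,0,35],"twist":[0,0,0]},
    {"slide":[0,0,35],"twist":[0,0,0]},
    {"slide":[0,0,28],"twist":[0,0,0]},
    {"slide":[0,0,15],"twist":[0,0,0]},
    {"slide":[0,0,5],"twist":[0,0,0]},
  ],
)

```text
clock: 16.78
tcp_pos: [0.4226, 0.1378, 0.0299]
ee_rot: [-3.138, 0.001, 1.57]
ft_force: [0.4, 0.3, 0.4]
gripper_width: 0.0852
grasp_force: 0.0
```

Emit:
move_arm(
  targets=[
    {"slide":[0,0,10],"twist":[0,0,0]},
    {"slide":[0,0,5],"twist":[0,0,0]},
    {"slide":[0,0,2],"twist":[0,0,0]},
    {"slide":[0,0,0],"twist":[0,0,0]},
    {"slide":[0,0,0],"twist":[0,0,0]},
  ],
)

```text
clock: 17.2
tcp_pos: [0.4234, 0.1386, 0.0159]
ee_rot: [3.14, -0.0, 1.571]
ft_force: [-0.3, -0.2, 0.3]
gripper_width: 0.0854
grasp_force: 0.0
```

Emit:
move_arm(
  targets=[
    {"slide":[0,0,0],"twist":[0,0,0]},
    {"slide":[0,0,0],"twist":[0,0,0]},
    {"slide":[0,0,0],"twist":[0,0,0]},
    {"slide":[0,0,0],"twist":[0,0,0]},
    {"slide":[0,0,0],"twist":[0,0,0]},
    {"slide":[0,0,0],"twist":[0,0,0]},
    {"slide":[0,0,0],"twist":[0,0,0]},
    {"slide":[0,0,0],"twist":[0,0,0]},
  ],
  fingers=0,
)

```text
clock: 17.87
tcp_pos: [0.4228, 0.1386, 0.016]
ee_rot: [3.141, -0.0, 1.571]
ft_force: [-1.2, -0.3, 9.2]
gripper_width: 0.0322
grasp_force: 58.6
```

Emit:
move_arm(
  targets=[
    {"slide":[0,0,-10],"twist":[0,0,0]},
    {"slide":[0,0,-21],"twist":[0,0,0]},
    {"slide":[0,0,-35],"twist":[0,0,0]},
    {"slide":[0,0,-35],"twist":[0,0,0]},
    {"slide":[0,0,-35],"twist":[0,0,0]},
    {"slide":[0,0,-35],"twist":[0,0,0]},
    {"slide":[0,0,-35],"twist":[0,0,0]},
    {"slide":[0,0,-34],"twist":[0,0,0]},
  ],
)

```text
clock: 18.53
tcp_pos: [0.4217, 0.1384, 0.2572]
ee_rot: [-3.142, -0.0, 1.571]
ft_force: [0.8, 0.0, -0.9]
gripper_width: 0.0321
grasp_force: 59.8
```

Emit:
move_arm(
  targets=[
    {"slide":[-12,16,0],"twist":[0,0,0]},
    {"slide":[-26,32,0],"twist":[0,0,0]},
    {"slide":[-26,32,0],"twist":[0,0,0]},
    {"slide":[-26,32,0],"twist":[0,0,0]},
    {"slide":[-26,32,0],"twist":[0,0,0]},
    {"slide":[-26,32,0],"twist":[0,0,0]},
    {"slide":[-26,32,0],"twist":[0,0,0]},
    {"slide":[-14,30,0],"twist":[0,0,0]},
  ],
)

```text
clock: 19.2
tcp_pos: [0.6617, -0.0467, 0.2547]
ee_rot: [-3.141, 0.001, 1.569]
ft_force: [-0.1, 0.0, -2.0]
gripper_width: 0.0322
grasp_force: 59.8
```

Emit:
move_arm(
  targets=[
    {"slide":[0,0,20],"twist":[0,0,0]},
    {"slide":[0,0,35],"twist":[0,0,0]},
    {"slide":[0,0,35],"twist":[0,0,0]},
    {"slide":[0,0,35],"twist":[0,0,0]},
    {"slide":[0,0,35],"twist":[0,0,0]},
    {"slide":[0,0,30],"twist":[0,0,0]},
    {"slide":[0,0,15],"twist":[0,0,0]},
    {"slide":[0,0,0],"twist":[0,0,0]},
  ],
)

```text
clock: 19.87
tcp_pos: [0.6564, -0.0428, 0.0454]
ee_rot: [-3.132, -0.002, 1.571]
ft_force: [-0.1, -0.1, -2.6]
gripper_width: 0.0316
grasp_force: 60.1
```

Emit:
move_arm(
  targets=[
    {"slide":[0,0,10],"twist":[0,0,0]},
    {"slide":[0,0,6],"twist":[0,0,0]},
    {"slide":[0,0,4],"twist":[0,0,0]},
    {"slide":[0,0,3],"twist":[0,0,0]},
    {"slide":[0,0,2],"twist":[0,0,0]},
    {"slide":[0,0,1],"twist":[0,0,0]},
    {"slide":[0,0,0],"twist":[0,0,0]},
    {"slide":[0,0,0],"twist":[0,0,0]},
  ],
)

```text
clock: 20.53
tcp_pos: [0.6608, -0.0435, 0.0247]
ee_rot: [3.141, 0.0, 1.571]
ft_force: [0.2, -0.6, -0.6]
gripper_width: 0.0317
grasp_force: 60.1
```

Emit:
move_arm(
  targets=[
    {"slide":[0,0,2],"twist":[0,0,0]},
    {"slide":[0,0,1],"twist":[0,0,0]},
    {"slide":[0,0,0.5],"twist":[0,0,0]},
    {"slide":[0,0,0],"twist":[0,0,0]},
    {"slide":[0,0,0],"twist":[0,0,0]},
  ],
)

```text
clock: 20.95
tcp_pos: [0.6605, -0.0434, 0.0208]
ee_rot: [-3.141, -0.0, 1.571]
ft_force: [0.5, 1.0, -1.3]
gripper_width: 0.0317
grasp_force: 60.1
```

Emit:
move_arm(
  targets=[
    {"slide":[0,0,1],"twist":[0,0,0]},
    {"slide":[0,0,0],"twist":[0,0,0]},
    {"slide":[0,0,0],"twist":[0,0,0]},
  ],
)

```text
clock: 21.2
tcp_pos: [0.6607, -0.0435, 0.0201]
ee_rot: [3.141, -0.0, 1.571]
ft_force: [-0.8, 0.0, 2.0]
gripper_width: 0.0319
grasp_force: 60.5
```

Emit:
move_arm(
  targets=[
    {"slide":[0,0,0],"twist":[0,0,0]},
    {"slide":[0,0,0],"twist":[0,0,0]},
    {"slide":[0,0,0],"twist":[0,0,0]},
    {"slide":[0,0,0],"twist":[0,0,0]},
    {"slide":[0,0,0],"twist":[0,0,0]},
  ],
  fingers=0.7,
)

```text
clock: 21.62
tcp_pos: [0.6606, -0.0435, 0.0197]
ee_rot: [-3.142, -0.0, 1.571]
ft_force: [-0.4, -0.4, 0.7]
gripper_width: 0.0596
grasp_force: 0.0
```

Emit:
move_arm(
  targets=[
    {"slide":[0,0,-10],"twist":[0,0,0]},
    {"slide":[0,0,-26],"twist":[0,0,0]},
    {"slide":[0,0,-35],"twist":[0,0,0]},
    {"slide":[0,0,-35],"twist":[0,0,0]},
    {"slide":[0,0,-35],"twist":[0,0,0]},
    {"slide":[0,0,-35],"twist":[0,0,0]},
    {"slide":[0,0,-35],"twist":[0,0,0]},
    {"slide":[0,0,-25],"twist":[0,0,0]},
  ],
)

```text
clock: 22.28
tcp_pos: [0.6614, -0.0436, 0.2605]
ee_rot: [3.137, 0.001, 1.571]
ft_force: [1.1, -0.3, -0.0]
gripper_width: 0.0594
grasp_force: 0.0
```

Emit:
move_arm(
  targets=[
    {"slide":[4,-16,0],"twist":[0,0,0]},
    {"slide":[6,-31,0],"twist":[0,0,0]},
    {"slide":[6,-31,0],"twist":[0,0,0]},
    {"slide":[6,-31,0],"twist":[0,0,0]},
    {"slide":[6,-31,0],"twist":[0,0,0]},
    {"slide":[6,-31,0],"twist":[0,0,0]},
    {"slide":[6,-31,0],"twist":[0,0,0]},
    {"slide":[5.5,-19,0],"twist":[0,0,0]},
  ],
  fingers=1,
)

```text
clock: 22.95
tcp_pos: [0.4358, 0.0026, 0.2561]
ee_rot: [-3.14, -0.0, 1.571]
ft_force: [-0.0, -0.0, 1.3]
gripper_width: 0.0857
grasp_force: 0.0
```

Emit:
move_arm(
  targets=[
    {"slide":[0,0,0],"twist":[0,0,0.12]},
    {"slide":[0,0,0],"twist":[0,0,0.12]},
    {"slide":[0,0,0],"twist":[0,0,0.12]},
    {"slide":[0,0,0],"twist":[0,0,0.12]},
    {"slide":[0,0,0],"twist":[0,0,0.12]},
    {"slide":[0,0,0],"twist":[0,0,0.12]},
    {"slide":[0,0,0],"twist":[0,0,0.12]},
    {"slide":[0,0,0],"twist":[0,0,0.12]},
  ],
)

```text
clock: 23.62
tcp_pos: [0.4394, 0.002, 0.2565]
ee_rot: [3.141, -0.001, 0.605]
ft_force: [0.3, 1.0, 0.3]
gripper_width: 0.0854
grasp_force: 0.0
```

Emit:
move_arm(
  targets=[
    {"slide":[0,0,0],"twist":[0,0,0.12]},
    {"slide":[0,0,0],"twist":[0,0,0.12]},
    {"slide":[0,0,0],"twist":[0,0,0.12]},
    {"slide":[0,0,0],"twist":[0,0,0.12]},
    {"slide":[0,0,0],"twist":[0,0,0.12]},
    {"slide":[0,0,0],"twist":[0,0,0.03]},
    {"slide":[0,0,0],"twist":[0,0,0]},
    {"slide":[0,0,0],"twist":[0,0,0]},
  ],
)

```text
clock: 24.28
tcp_pos: [0.4395, 0.002, 0.2564]
ee_rot: [3.142, -0.001, -0.018]
ft_force: [0.2, 0.1, 0.5]
gripper_width: 0.0856
grasp_force: 0.0
```

```bash
python3 - <<'E'
from h import *
print(arm.read_state()['tcp_pos'],arm.read_state()['joint_pos'].round(2))
a=snap('wrist','w2.png'); b=snap('top','t2.png')
c=optics.calibration('wrist');V=np.array(c['view']);print(-V[:3,:3].T@V[:3,3],proj('wrist',np.array([.4396,.0019,.062])))
cv2.imwrite('pics/m2.png',np.vstack([cv2.resize(a,(400,300)),cv2.resize(b,(400,300))])[:,:,::-1])
E
```

```text
[0.43950033 0.00201294 0.25637417] [-0.15  0.1   1.8   0.    1.24  1.44]
[0.51716039 0.0006329  0.39854882] [253.61730597 164.95791186]
```

View pics/m2.png

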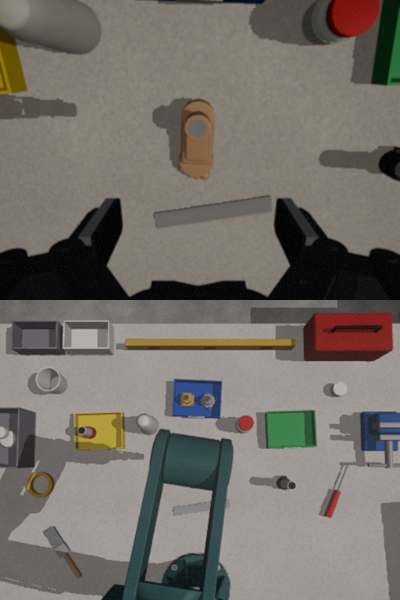

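The foot post at wrist pixel (198,129) matches the prediction. The gold and steel adapters are in the blue tray and the short pylon is in the yellow. Now I'll grasp the foot post.

Emit:
move_arm(
  targets=[
    {"slide":[0,0,20],"twist":[0,0,0]},
    {"slide":[0,0,35],"twist":[0,0,0]},
    {"slide":[0,0,35],"twist":[0,0,0]},
    {"slide":[0,0,35],"twist":[0,0,0]},
    {"slide":[0,0,35],"twist":[0,0,0]},
    {"slide":[0,0,30],"twist":[0,0,0]},
    {"slide":[0,0,15],"twist":[0,0,0]},
    {"slide":[0,0,0],"twist":[0,0,0]},
  ],
)

```text
clock: 25.05
tcp_pos: [0.437, 0.0024, 0.0481]
ee_rot: [-3.141, 0.006, -0.018]
ft_force: [0.0, 0.4, -0.4]
gripper_width: 0.0854
grasp_force: 0.0
```

Emit:
move_arm(
  targets=[
    {"slide":[0,0,8],"twist":[0,0,0]},
    {"slide":[0,0,6],"twist":[0,0,0]},
    {"slide":[0,0,0],"twist":[0,0,0]},
    {"slide":[0,0,0],"twist":[0,0,0]},
  ],
)

```text
clock: 25.38
tcp_pos: [0.4401, 0.002, 0.0374]
ee_rot: [3.142, -0.001, -0.019]
ft_force: [-0.4, -0.8, 0.2]
gripper_width: 0.0854
grasp_force: 0.0
```

Emit:
move_arm(
  targets=[
    {"slide":[0,0,0],"twist":[0,0,0]},
    {"slide":[0,0,0],"twist":[0,0,0]},
    {"slide":[0,0,0],"twist":[0,0,0]},
    {"slide":[0,0,0],"twist":[0,0,0]},
    {"slide":[0,0,0],"twist":[0,0,0]},
    {"slide":[0,0,0],"twist":[0,0,0]},
    {"slide":[0,0,0],"twist":[0,0,0]},
    {"slide":[0,0,0],"twist":[0,0,0]},
  ],
  fingers=0,
)

```text
clock: 26.05
tcp_pos: [0.4398, 0.0021, 0.0374]
ee_rot: [-3.142, -0.001, -0.019]
ft_force: [-0.9, 1.9, 7.7]
gripper_width: 0.0346
grasp_force: 58.9
```

Emit:
move_arm(
  targets=[
    {"slide":[0,0,-8],"twist":[0,0,0]},
    {"slide":[0,0,-16],"twist":[0,0,0]},
    {"slide":[0,0,-26],"twist":[0,0,0]},
    {"slide":[0,0,-35],"twist":[0,0,0]},
    {"slide":[0,0,-35],"twist":[0,0,0]},
    {"slide":[0,0,-35],"twist":[0,0,0]},
    {"slide":[0,0,-35],"twist":[0,0,0]},
    {"slide":[0,0,-20],"twist":[0,0,0]},
  ],
)

```text
clock: 26.72
tcp_pos: [0.4404, 0.0019, 0.2509]
ee_rot: [3.141, -0.004, -0.019]
ft_force: [0.5, -0.4, -3.0]
gripper_width: 0.0344
grasp_force: 60.3
```

Emit:
move_arm(
  targets=[
    {"slide":[0,0,0],"twist":[0,0,-0.05]},
    {"slide":[0,0,0],"twist":[0,0,-0.1]},
    {"slide":[0,0,0],"twist":[0,0,-0.1]},
    {"slide":[0,0,0],"twist":[0,0,-0.1]},
    {"slide":[0,0,0],"twist":[0,0,-0.1]},
    {"slide":[0,0,0],"twist":[0,0,-0.1]},
    {"slide":[0,0,0],"twist":[0,0,-0.1]},
    {"slide":[0,0,0],"twist":[0,0,-0.1]},
  ],
)

```text
clock: 27.38
tcp_pos: [0.4387, 0.0022, 0.2469]
ee_rot: [-3.141, 0.001, 0.736]
ft_force: [0.5, -0.2, -2.0]
gripper_width: 0.0344
grasp_force: 60.1
```

Emit:
move_arm(
  targets=[
    {"slide":[0,0,0],"twist":[0,0,-0.12]},
    {"slide":[0,0,0],"twist":[0,0,-0.12]},
    {"slide":[0,0,0],"twist":[0,0,-0.12]},
    {"slide":[0,0,0],"twist":[0,0,-0.12]},
    {"slide":[0,0,0],"twist":[0,0,-0.12]},
    {"slide":[0,0,0],"twist":[0,0,-0.12]},
    {"slide":[0,0,0],"twist":[0,0,-0.09]},
    {"slide":[0,0,0],"twist":[0,0,-0.04]},
  ],
)

```text
clock: 28.05
tcp_pos: [0.4387, 0.0021, 0.2469]
ee_rot: [-3.141, -0.0, 1.586]
ft_force: [-0.4, -0.0, -1.9]
gripper_width: 0.0343
grasp_force: 60.1
```

Emit:
move_arm(
  targets=[
    {"slide":[0,0,0],"twist":[0,0,0]},
    {"slide":[0,0,0],"twist":[0,0,0]},
  ],
)

```text
clock: 28.22
tcp_pos: [0.439, 0.0021, 0.2469]
ee_rot: [-3.141, -0.0, 1.579]
ft_force: [0.5, -0.5, -1.6]
gripper_width: 0.0341
grasp_force: 60.1
```

Emit:
move_arm(
  targets=[
    {"slide":[-10,4,0],"twist":[0,0,0]},
    {"slide":[-22,8,0],"twist":[0,0,0]},
    {"slide":[-34,12,0],"twist":[0,0,0]},
    {"slide":[-34,12,0],"twist":[0,0,0]},
    {"slide":[-34,12,0],"twist":[0,0,0]},
    {"slide":[-34,12,0],"twist":[0,0,0]},
    {"slide":[-34,12,0],"twist":[0,0,0]},
    {"slide":[-34,12,0],"twist":[0,0,0]},
  ],
)

```text
clock: 28.88
tcp_pos: [0.5261, -0.2358, 0.2467]
ee_rot: [-3.141, 0.0, 1.579]
ft_force: [1.4, -0.1, -1.7]
gripper_width: 0.0345
grasp_force: 60.1
```

Emit:
move_arm(
  targets=[
    {"slide":[-34,12,0],"twist":[0,0,0]},
    {"slide":[-23,10,0],"twist":[0,0,0]},
    {"slide":[-12,5,0],"twist":[0,0,0]},
    {"slide":[0,0,0],"twist":[0,0,0]},
    {"slide":[0,0,0],"twist":[0,0,0]},
  ],
)

```text
clock: 29.3
tcp_pos: [0.553, -0.302, 0.2461]
ee_rot: [-3.14, -0.001, 1.579]
ft_force: [-0.1, 0.9, -2.3]
gripper_width: 0.034
grasp_force: 60.2
```

```bash
python3 - <<'E'
from h import *
print(arm.read_state()['tcp_pos'])
a=snap('wrist','w3.png'); cv2.imwrite('pics/w3.png',a[:,:,::-1])
E
```

```text
[ 0.5530471  -0.30200639  0.24613794]
```

View pics/w3.png

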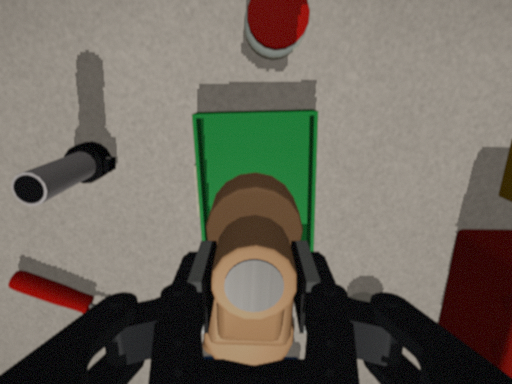

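The foot is held straight and aligned over the green tray, with the post at (255,288) and the tray walls at 198 and 316. I'll lower it.

Emit:
move_arm(
  targets=[
    {"slide":[0,0,20],"twist":[0,0,0]},
    {"slide":[0,0,35],"twist":[0,0,0]},
    {"slide":[0,0,35],"twist":[0,0,0]},
    {"slide":[0,0,35],"twist":[0,0,0]},
    {"slide":[0,0,30],"twist":[0,0,0]},
    {"slide":[0,0,15],"twist":[0,0,0]},
    {"slide":[0,0,8],"twist":[0,0,0]},
    {"slide":[0,0,0],"twist":[0,0,0]},
  ],
)

```text
clock: 30.02
tcp_pos: [0.5521, -0.2996, 0.0673]
ee_rot: [-3.138, -0.003, 1.582]
ft_force: [-0.9, 0.5, -2.9]
gripper_width: 0.0338
grasp_force: 60.3
```

Emit:
move_arm(
  targets=[
    {"slide":[0,0,10],"twist":[0,0,0]},
    {"slide":[0,0,6],"twist":[0,0,0]},
    {"slide":[0,0,4],"twist":[0,0,0]},
    {"slide":[0,0,2],"twist":[0,0,0]},
    {"slide":[0,0,1],"twist":[0,0,0]},
    {"slide":[0,0,0],"twist":[0,0,0]},
    {"slide":[0,0,0],"twist":[0,0,0]},
  ],
)

```text
clock: 30.6
tcp_pos: [0.5538, -0.3021, 0.0461]
ee_rot: [3.141, 0.0, 1.581]
ft_force: [-0.1, -0.3, -2.2]
gripper_width: 0.0343
grasp_force: 60.3
```

Emit:
move_arm(
  targets=[
    {"slide":[0,0,1],"twist":[0,0,0]},
    {"slide":[0,0,1],"twist":[0,0,0]},
    {"slide":[0,0,0],"twist":[0,0,0]},
    {"slide":[0,0,0],"twist":[0,0,0]},
  ],
)

```text
clock: 30.93
tcp_pos: [0.5536, -0.3018, 0.0438]
ee_rot: [-3.142, -0.0, 1.581]
ft_force: [0.6, 0.1, -2.1]
gripper_width: 0.034
grasp_force: 60.3
```

Emit:
move_arm(
  targets=[
    {"slide":[0,0,1],"twist":[0,0,0]},
    {"slide":[0,0,1],"twist":[0,0,0]},
    {"slide":[0,0,0],"twist":[0,0,0]},
    {"slide":[0,0,0],"twist":[0,0,0]},
  ],
)

```text
clock: 31.27
tcp_pos: [0.5536, -0.3018, 0.0417]
ee_rot: [-3.141, -0.0, 1.581]
ft_force: [0.4, 0.6, -1.7]
gripper_width: 0.0337
grasp_force: 60.3
```

Emit:
move_arm(
  targets=[
    {"slide":[0,0,0.7],"twist":[0,0,0]},
    {"slide":[0,0,0],"twist":[0,0,0]},
    {"slide":[0,0,0],"twist":[0,0,0]},
  ],
)

```text
clock: 31.52
tcp_pos: [0.5536, -0.3019, 0.0415]
ee_rot: [3.141, 0.0, 1.581]
ft_force: [-0.5, 1.5, 3.2]
gripper_width: 0.0341
grasp_force: 61.0
```

Emit:
move_arm(
  targets=[
    {"slide":[0,0,0],"twist":[0,0,0]},
    {"slide":[0,0,0],"twist":[0,0,0]},
    {"slide":[0,0,0],"twist":[0,0,0]},
    {"slide":[0,0,0],"twist":[0,0,0]},
    {"slide":[0,0,0],"twist":[0,0,0]},
  ],
  fingers=0.75,
)

```text
clock: 31.93
tcp_pos: [0.5536, -0.3019, 0.041]
ee_rot: [-3.142, -0.0, 1.581]
ft_force: [0.0, -0.3, -0.2]
gripper_width: 0.064
grasp_force: 0.0
```

Emit:
move_arm(
  targets=[
    {"slide":[0,0,-10],"twist":[0,0,0]},
    {"slide":[0,0,-25],"twist":[0,0,0]},
    {"slide":[0,0,-35],"twist":[0,0,0]},
    {"slide":[0,0,-35],"twist":[0,0,0]},
    {"slide":[0,0,-35],"twist":[0,0,0]},
    {"slide":[0,0,-35],"twist":[0,0,0]},
    {"slide":[0,0,-25],"twist":[0,0,0]},
    {"slide":[0,0,-15],"twist":[0,0,0]},
  ],
)

```text
clock: 32.6
tcp_pos: [0.5549, -0.3027, 0.2611]
ee_rot: [3.137, 0.003, 1.581]
ft_force: [0.3, -1.1, 0.5]
gripper_width: 0.0644
grasp_force: 0.0
```

Emit:
move_arm(
  targets=[
    {"slide":[-4,-20,0],"twist":[0,0,0.01]},
    {"slide":[0,-34,0],"twist":[0,0,0]},
    {"slide":[0,-34,0],"twist":[0,0,0]},
    {"slide":[0,-34,0],"twist":[0,0,0]},
    {"slide":[0,-34,0],"twist":[0,0,0]},
    {"slide":[-2,-33.5,0],"twist":[0,0,0]},
    {"slide":[0,0,0],"twist":[0,0,0]},
    {"slide":[0,0,0],"twist":[0,0,0]},
  ],
  fingers=1,
)

```text
clock: 33.27
tcp_pos: [0.3629, -0.308, 0.2569]
ee_rot: [3.141, 0.001, 1.568]
ft_force: [0.6, -0.1, 0.6]
gripper_width: 0.0853
grasp_force: 0.0
```

```bash
python3 - <<'E'
from h import *
print(arm.read_state()['tcp_pos'])
a=snap('wrist','w4.png'); b=snap('top','t4.png'); c=snap('side','s4.png')
print(proj('wrist',np.array([.364,-.309,.12]))/1.28)
t=b[100:220,320:420]
cv2.imwrite('pics/m4.png',np.hstack([cv2.resize(a,(400,300)),cv2.resize(t,(360,300))])[:,:,::-1])
E
```

```text
[ 0.36294564 -0.3079985   0.25694251]
[196.42928862 140.80214786]
```

View pics/m4.png

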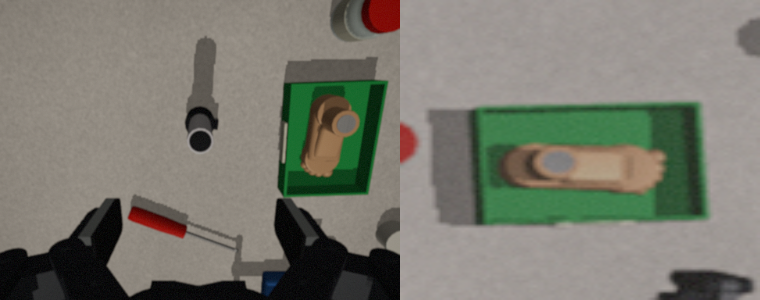

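The foot lies flat in the green tray. The pylon top at (200,140) is within 3 mm of the prediction, so I'll shift +2.5 mm in x and grasp it.

Emit:
move_arm(
  targets=[
    {"slide":[0,2.5,20],"twist":[0,0,0]},
    {"slide":[0,0,34],"twist":[0,0,0]},
    {"slide":[0,0,34],"twist":[0,0,0]},
    {"slide":[0,0,34],"twist":[0,0,0]},
    {"slide":[0,0,34],"twist":[0,0,0]},
    {"slide":[0,0,22],"twist":[0,0,0]},
    {"slide":[0,0,12],"twist":[0,0,0]},
    {"slide":[0,0,0],"twist":[0,0,0]},
  ],
)

```text
clock: 34.08
tcp_pos: [0.3665, -0.3065, 0.0632]
ee_rot: [-3.138, -0.004, 1.572]
ft_force: [-0.7, -0.2, -0.5]
gripper_width: 0.0856
grasp_force: 0.0
```

Emit:
move_arm(
  targets=[
    {"slide":[0,0,0],"twist":[0,0,0]},
    {"slide":[0,0,0],"twist":[0,0,0]},
    {"slide":[0,0,0],"twist":[0,0,0]},
    {"slide":[0,0,0],"twist":[0,0,0]},
    {"slide":[0,0,0],"twist":[0,0,0]},
    {"slide":[0,0,0],"twist":[0,0,0]},
    {"slide":[0,0,0],"twist":[0,0,0]},
    {"slide":[0,0,0],"twist":[0,0,0]},
  ],
  fingers=0,
)

```text
clock: 34.75
tcp_pos: [0.3673, -0.3088, 0.0671]
ee_rot: [3.14, 0.002, 1.571]
ft_force: [-0.8, 0.5, 6.6]
gripper_width: 0.0288
grasp_force: 58.4
```

Emit:
move_arm(
  targets=[
    {"slide":[0,0,-8],"twist":[0,0,0]},
    {"slide":[0,0,-16],"twist":[0,0,0]},
    {"slide":[0,0,-30],"twist":[0,0,0]},
    {"slide":[0,0,-35],"twist":[0,0,0]},
    {"slide":[0,0,-35],"twist":[0,0,0]},
    {"slide":[0,0,-35],"twist":[0,0,0]},
    {"slide":[0,0,-30],"twist":[0,0,0]},
    {"slide":[0,0,-21],"twist":[0,0,0]},
  ],
)

```text
clock: 35.42
tcp_pos: [0.3669, -0.3084, 0.2797]
ee_rot: [3.139, 0.003, 1.571]
ft_force: [0.9, -0.2, -1.8]
gripper_width: 0.0288
grasp_force: 59.2
```

Emit:
move_arm(
  targets=[
    {"slide":[0,0,0],"twist":[0,0,0]},
    {"slide":[0,0,0],"twist":[0,0,0]},
  ],
)

```text
clock: 35.58
tcp_pos: [0.3668, -0.3083, 0.2773]
ee_rot: [3.14, 0.002, 1.571]
ft_force: [-0.1, -0.0, -2.6]
gripper_width: 0.0291
grasp_force: 59.3
```

Emit:
move_arm(
  targets=[
    {"slide":[12,4,0],"twist":[0,0,0]},
    {"slide":[24,7,0],"twist":[0,0,0]},
    {"slide":[36,10.5,0],"twist":[0,0,0]},
    {"slide":[36,10.5,0],"twist":[0,0,0]},
    {"slide":[36,10.5,0],"twist":[0,0,0]},
    {"slide":[36,10.5,0],"twist":[0,0,0]},
    {"slide":[36,10.5,0],"twist":[0,0,0]},
    {"slide":[36,10.5,0],"twist":[0,0,0]},
  ],
)

```text
clock: 36.25
tcp_pos: [0.4389, -0.0532, 0.2741]
ee_rot: [-3.137, -0.002, 1.571]
ft_force: [0.6, -1.4, -1.2]
gripper_width: 0.0287
grasp_force: 59.2
```

Emit:
move_arm(
  targets=[
    {"slide":[36,10.5,0],"twist":[0,0,0]},
    {"slide":[36,10.5,0],"twist":[0,0,0]},
    {"slide":[36,10.5,0],"twist":[0,0,0]},
    {"slide":[36,10.5,0],"twist":[0,0,0]},
    {"slide":[36,10.5,0],"twist":[0,0,0]},
    {"slide":[36,10.5,0],"twist":[0,0,0]},
    {"slide":[36,10.5,0],"twist":[0,0,0]},
    {"slide":[36,10.5,0],"twist":[0,0,0]},
  ],
)

```text
clock: 36.92
tcp_pos: [0.5226, 0.234, 0.2736]
ee_rot: [-3.137, 0.001, 1.571]
ft_force: [0.5, -1.2, -1.4]
gripper_width: 0.0285
grasp_force: 59.2
```

Emit:
move_arm(
  targets=[
    {"slide":[36,10.5,0],"twist":[0,0,0]},
    {"slide":[22,8,0],"twist":[0,0,0]},
    {"slide":[9,4.5,0],"twist":[0,0,0]},
    {"slide":[0,0,0],"twist":[0,0,0]},
    {"slide":[0,0,0],"twist":[0,0,0]},
  ],
)

```text
clock: 37.33
tcp_pos: [0.5462, 0.2983, 0.2743]
ee_rot: [-3.138, 0.002, 1.572]
ft_force: [-0.8, -1.6, -1.8]
gripper_width: 0.0293
grasp_force: 59.2
```

```bash
python3 - <<'E'
from h import *
print(arm.read_state()['tcp_pos'],arm.read_state()['ee_rot'])
a=snap('wrist','w5.png'); cv2.imwrite('pics/w5.png',cv2.resize(a,(400,300))[:,:,::-1])
E
```

```text
[0.54617733 0.29828961 0.27426564] [-3.13794926e+00  2.09094779e-03  1.57160853e+00]
```

View pics/w5.png

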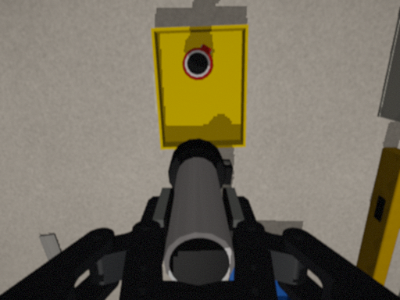

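The pylon is held upright near the camera with the short pylon standing in the yellow tray beyond it at (197,63), clear of the path. I'll lower it.

Emit:
move_arm(
  targets=[
    {"slide":[0,0,20],"twist":[0,0,0]},
    {"slide":[0,0,35],"twist":[0,0,0]},
    {"slide":[0,0,35],"twist":[0,0,0]},
    {"slide":[0,0,35],"twist":[0,0,0]},
    {"slide":[0,0,30],"twist":[0,0,0]},
    {"slide":[0,0,20],"twist":[0,0,0]},
    {"slide":[0,0,10],"twist":[0,0,0]},
    {"slide":[0,0,0],"twist":[0,0,0]},
  ],
)

```text
clock: 38.05
tcp_pos: [0.5455, 0.2966, 0.0889]
ee_rot: [-3.137, 0.002, 1.569]
ft_force: [0.5, 0.3, -1.9]
gripper_width: 0.0282
grasp_force: 59.3
```

Emit:
move_arm(
  targets=[
    {"slide":[0,0,6],"twist":[0,0,0]},
    {"slide":[0,0,5],"twist":[0,0,0]},
    {"slide":[0,0,4],"twist":[0,0,0]},
    {"slide":[0,0,2],"twist":[0,0,0]},
    {"slide":[0,0,1],"twist":[0,0,0]},
    {"slide":[0,0,0],"twist":[0,0,0]},
    {"slide":[0,0,0],"twist":[0,0,0]},
  ],
)

```text
clock: 38.63
tcp_pos: [0.5478, 0.2992, 0.0735]
ee_rot: [3.141, -0.0, 1.571]
ft_force: [0.6, -0.0, -1.8]
gripper_width: 0.0287
grasp_force: 59.3
```

Emit:
move_arm(
  targets=[
    {"slide":[0,0,1],"twist":[0,0,0]},
    {"slide":[0,0,0],"twist":[0,0,0]},
    {"slide":[0,0,0],"twist":[0,0,0]},
  ],
)

```text
clock: 38.88
tcp_pos: [0.5476, 0.299, 0.0722]
ee_rot: [3.142, -0.0, 1.571]
ft_force: [-0.2, 0.3, -1.6]
gripper_width: 0.0289
grasp_force: 59.3
```

Emit:
move_arm(
  targets=[
    {"slide":[0,0,1],"twist":[0,0,0]},
    {"slide":[0,0,0.5],"twist":[0,0,0]},
    {"slide":[0,0,0],"twist":[0,0,0]},
    {"slide":[0,0,0],"twist":[0,0,0]},
  ],
)

```text
clock: 39.22
tcp_pos: [0.5478, 0.2991, 0.0712]
ee_rot: [3.141, -0.0, 1.571]
ft_force: [-2.2, 0.5, 5.1]
gripper_width: 0.0288
grasp_force: 59.8
```

Emit:
move_arm(
  targets=[
    {"slide":[0,0,0.7],"twist":[0,0,0]},
    {"slide":[0,0,0],"twist":[0,0,0]},
    {"slide":[0,0,0],"twist":[0,0,0]},
  ],
)

```text
clock: 39.47
tcp_pos: [0.5478, 0.2992, 0.0711]
ee_rot: [3.141, -0.001, 1.571]
ft_force: [-2.1, -0.6, 10.6]
gripper_width: 0.0289
grasp_force: 60.6
```

Contact. I'll release, lift and back away for a final look.

Emit:
move_arm(
  targets=[
    {"slide":[0,0,0],"twist":[0,0,0]},
    {"slide":[0,0,0],"twist":[0,0,0]},
    {"slide":[0,0,0],"twist":[0,0,0]},
    {"slide":[0,0,0],"twist":[0,0,0]},
    {"slide":[0,0,0],"twist":[0,0,0]},
    {"slide":[0,0,0],"twist":[0,0,0]},
  ],
  fingers=0.8,
)

```text
clock: 39.97
tcp_pos: [0.5476, 0.2989, 0.0697]
ee_rot: [-3.141, 0.0, 1.571]
ft_force: [0.1, 0.2, 0.1]
gripper_width: 0.0683
grasp_force: 0.0
```

Emit:
move_arm(
  targets=[
    {"slide":[0,0,-15],"twist":[0,0,0]},
    {"slide":[0,0,-30],"twist":[0,0,0]},
    {"slide":[0,0,-35],"twist":[0,0,0]},
    {"slide":[0,0,-35],"twist":[0,0,0]},
    {"slide":[0,0,-35],"twist":[0,0,0]},
    {"slide":[0,0,-35],"twist":[0,0,0]},
    {"slide":[0,0,-15],"twist":[0,0,0]},
    {"slide":[0,0,0],"twist":[0,0,0]},
  ],
)

```text
clock: 40.63
tcp_pos: [0.5502, 0.3, 0.2752]
ee_rot: [3.133, -0.004, 1.571]
ft_force: [0.0, -0.8, -0.1]
gripper_width: 0.0681
grasp_force: 0.0
```

Emit:
move_arm(
  targets=[
    {"slide":[-34,-20,0],"twist":[0,0,0]},
    {"slide":[-34,-20,0],"twist":[0,0,0]},
    {"slide":[-34,-20,0],"twist":[0,0,0]},
    {"slide":[-34,-20,0],"twist":[0,0,0]},
    {"slide":[-34,-10,0],"twist":[0,0,0]},
    {"slide":[-34,0,0],"twist":[0,0,0]},
    {"slide":[-34,0,0],"twist":[0,0,0]},
    {"slide":[-10,0,0],"twist":[0,0,0]},
  ],
)

```text
clock: 41.3
tcp_pos: [0.4564, 0.0474, 0.2689]
ee_rot: [-3.14, 0.002, 1.569]
ft_force: [0.0, 0.1, 0.2]
gripper_width: 0.068
grasp_force: 0.0
```

Emit:
move_arm(
  targets=[
    {"slide":[0,0,0],"twist":[0,0,0]},
    {"slide":[0,0,0],"twist":[0,0,0]},
  ],
)

```text
clock: 41.47
tcp_pos: [0.4572, 0.051, 0.2692]
ee_rot: [-3.14, -0.001, 1.569]
ft_force: [0.7, -0.2, 0.6]
gripper_width: 0.0684
grasp_force: 0.0
```

```bash
python3 - <<'E'
from h import *
b=snap('top','t6.png'); c=snap('side','s6.png')
cv2.imwrite('pics/m6.png',np.vstack([cv2.resize(b[90:260,80:420],(600,300)),cv2.resize(c[100:310,40:400],(514,300))[:, :514] if 0 else cv2.resize(c[110:290,40:400],(600,300))])[:,:,::-1])
E
```

```text
(no output)
```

View pics/m6.png

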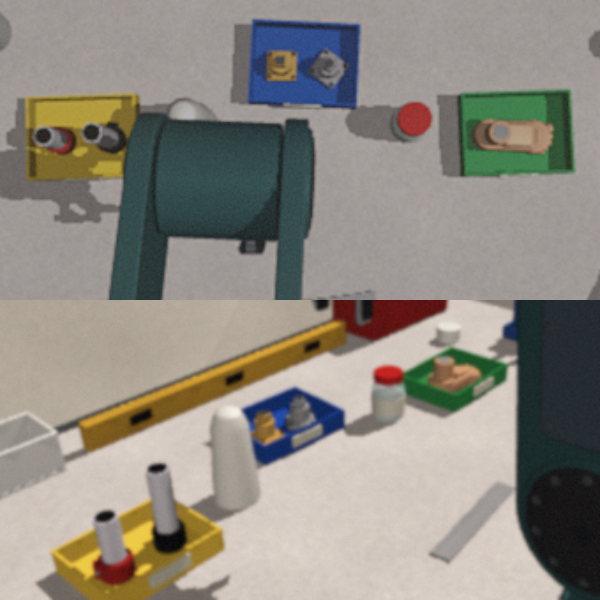

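All five parts stand upright in their trays (pylons at (55,140) and (100,137), adapters at (282,65) and (327,68), foot at (515,133)). The cast and glue pot have not moved, and the arm is clear of everything, so I'll hand it in.

```bash
python3 -c "
from station import ticket; print(ticket.finish_job())"
```

```text
the job is handed in; nothing more can be done
None
```

The job is handed in (no verdict was returned): both pylons are in the yellow tray, both adapters in the blue and the foot in the green, all upright in the final pictures, with the cast and glue pot still where they stood.

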